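# Swap the loading trays of the tube station

### The job

Two loading trays run on rails on the bench: one stands drawn out and empty, the other is in and carries the yellow rack of blood tubes. First push the empty tray fully home; only then hook a fingertip behind the blue lip of the loaded tray and draw it all the way out to its stop, with the rack left standing in it. Hook the lip, do not pinch it, do not touch the rack or its tubes, and leave the other things on the bench as they stand.

Things in the scene. Friction and masses are not known exactly. Their poses are not given: they have to be found in the camera images.
- tray_empty (a joint): How far the empty tray is drawn out, in m: 0 is fully home, 0.12 is fully out at its stop. It slides along the rails and stays where it is left; about 2 N of friction plus light damping. Starts at 0.06 to 0.115.
- tray_full (a joint): How far the loaded tray is drawn out, in m: 0 is fully home, 0.12 is fully out at its stop. It slides along the rails and stays where it is left; about 2 N of friction plus light damping. Starts at 0 to 0.012.
- rack: Loose yellow tube rack with twelve fixed 73 mm tubes, 92 x 62 x 77 mm high over the tubes (rack itself 52 mm), standing on the loaded tray's floor; origin at the centre of its underside, x along its 92 mm length, z up. Not to be touched.
- lane_full: White fixed base of the loaded lane, 340 (along x) x 124 mm, with two side rails whose tops are 32 mm (end caps 36 mm, back stop 40 mm) above the bench, 106 mm apart inside; origin at the centre of its underside, x along the rails away from the robot. The tray never leaves it.
- lane_empty: The same base for the empty lane.
- spare_rack: Bystander: green empty tube rack, 92 x 62 x 52 mm high, right of the lanes; origin at the centre of its underside.
- reagent: Bystander: small bottle, 32 mm wide, 66 mm high, between the two lanes; origin at the centre of its underside.
- saline: Bystander: bottle, 66 mm wide, 150 mm high, left of the lanes; origin at the centre of its underside.
- specimen_jar: Bystander: jar, 60 mm wide, 70 mm high, right of the lanes; origin at the centre of its underside.
- slide_box: Bystander: blue box 80 x 45 x 30 mm high, left of the lanes; origin at the centre of its underside.
- beaker: Bystander: clear beaker, 64 mm wide, 80 mm high, in front, between the two lanes; origin at the centre of its underside.
- lip_full (a point): Middle of the top edge of the back face of the loaded tray's blue lip, 52 mm above the bench. Lip: upright plate, 96 mm wide, 8 mm thick (front face at x = -8 mm), 34 mm high above the tray floor (front half 6 mm lower). x along the rails, away from the robot; y across; z up. Behind it a finger well 66 mm long, 88 mm wide, then a cross wall 16 mm high; beyond that the rack (from 74-92 mm on).
- lip_empty (a point): Middle of the top edge of the back face of the empty tray's blue lip, 52 mm above the bench. Lip: upright plate, 96 mm wide, 8 mm thick (front face at x = -8 mm), 34 mm high above the tray floor (front half 6 mm lower). x along the rails, away from the robot; y across; z up. Behind it a finger well 66 mm long, 88 mm wide, then a cross wall 16 mm high; beyond that the tray is empty.

How it is judged:
By the outcome, as a careful person would: the job done as asked, in the order asked, and still so for the second after the job is handed in, with the robot touching nothing.
It also fails if it takes over 48 s, if anything falls off the work surface, if the arm or the gripper's body presses on something with over 40 N, if the wrist force passes 120 N, or if a joint passes its speed limit or range.

### The arm

A 6-joint arm with a two-finger parallel gripper is mounted at the origin on the work surface. World frame = base frame: x ahead of the robot, y to its left, z up, the work surface at z = 0. Lengths are in m, angles in rad, forces in N, time in s.
With the tool pointing down it reaches from about 0.375 to 0.925 m from the base axis. Payload 5.7 kg.
Tool frame: the origin (TCP) lies at the very end of the fingers, on their centre line; the grasp point (between the pads) lies 19 mm behind it; z points along the fingers, y is the line along which they close (so a half turn about z gives the same grasp; the last joint's range is limited). The gripper opens to 85 mm and grips with 20 to 120 N. Pads are 22 mm wide; open, the fingers measure 114 mm over their backs; the gripper's body (76 mm by 85 mm) begins 54 mm behind the grasp point. The pads swing forward as they close: fully open they stand 13 mm farther back than shut.
Start: joints at [-1.368, 0.359, 1.51, -0, 1.272, -0.115], TCP at [0.187, -0.57, 0.231] pointing down, gripper open.
Joint ranges: [-2.97, 2.97], [-1.01, 2.36], [0.21, 2.38], [-0.96, 4.11], [0.2, 2.71], [-2.98, 2.98]. Speed limits (rad/s): [2.39, 2.39, 3.14, 3.14, 3.14, 3.14].

### API

Orientations are given as a unit quaternion [w, x, y, z].
In Python, from station import * gives the robot as it stands.
- The arm moves only by the tool servo_tool, never from a script. Its argument "steps" is a list that holds one entry, the list of rows, each a list of 6 numbers: the shift along the tool's x, y, z in m, then the turn, a rotation vector about the tool's x, y, z in rad. In form: [[[tx, ty, tz, wx, wy, wz], ...]]. A call has exactly 5 rows; each row shifts and turns the commanded pose from where the row before left it, along the tool's axes as they then stand; what a row does not reach is not made up. A row lasts 1/8 s, in which the tool goes at most 62.5 mm and 10.7 degrees, less where a joint would pass 70% of its speed; a pose out of reach is approached as far as the arm can. A call is refused whole if a number of a shift passes 0.0625 or a number of a turn 0.188, either way. A call with a gripper value outside its range is refused whole. "fingers" is the gripper command: -1 is shut, 1 is fully open, values between are in proportion, set as the call begins (left out, the last holds). The fingers move at their own pace and stop on an object; "squeeze" is the grip in N (left out, the last holds). Time passes only in rows, so rows that do not move let the fingers close, or fill a call up. It gives the time, the measured TCP pose, the force, the opening and the grip force at its end, in the units of the state.
- get_state(): the state, without advancing time (a new reading comes with each control period).
- get_image(name): name is "scene" or "top"; returns the picture (384x512x3 uint8, blue, green, red); there is no depth.
- camera_info(name): a dict with "K" (3x3 intrinsics, pixels), "pose" (4x4, takes a point from camera to world coordinates). Camera axes: x right, y down, z forward; pixel columns grow to the right and rows downward; lengths in m; the calibration is good to about 2 mm. A picture is of the moment at which its call begins. camera_info takes no time and is no camera call.
- close_job(): hands the job in; it is judged then, once.
Trained networks look in the newest picture that a camera, given by its name, has taken for a name from the list of things; names that differ only in an ending like _2 or _b are one class to them, and where a whole thing is asked for, a point or a joint stands for the part that bears it (a point fixed in the world has none). Each returns a list of dicts, best first, with "score" (0 to 1); they miss things now and then, are a little off and sometimes report something else, mostly with a low value. They report only what shows in the picture. A call takes as long as a camera call.
- outline_of(query, camera): "pixels" (384x512 bool, what is visible of it) and "rect" ([left, top, right, bottom] in pixels, round what is visible of it).
The state is a dict: "t": time; "joint_pos": joint angles; "qvel": joint speeds; "effort": joint torques, N m; "eef_pos": TCP position; "tcp_rot": TCP orientation; "ft_force": force on the tool from outside, world axes, zero at the start; "wrist_torque": the same for the moment, N m; "finger_gap": finger opening in m; "gripper_force": force on a finger pad.
Only numpy, scipy, OpenCV 4.12 (cv2) and the standard library are available. Lean on these libraries where they do the work, as an engineer would, in place of code of your own. Each camera call takes 0.05 s, during which the arm holds its last target. There are 200 camera calls.

## Working session

There is one attempt and no reset: what is moved stays moved. The work goes in short steps, Python scripts to look and compute and a tool call to move; the robot and the scene stay as the last step left them, time stands still between calls to the robot, and variables do not carry over. Pictures are saved under pics/ and viewed, at most 10 in all, crops included, and the job is handed in when it is done.

Besides the shell and the picture viewer there is one more tool, called after ">>>" by a JSON object that holds its "fn" and its "kwargs", one argument or row to a line. servo_tool: Moves the arm, as the interface text tells. Its arguments: {"type":"object","properties":{"steps":{"type":"array","items":{"type":"array","items":{"type":"array","items":{"type":"number"}}}},"fingers":{"type":"number"},"squeeze":{"type":"number"}},"required":["steps"]}

```bash
mkdir -p pics; python3 - <<'E'
from station import *
import cv2,numpy as np
for n in("scene","top"):
    cv2.imwrite(f"pics/{n}0.png",get_image(n)); c=camera_info(n); print(n,np.round(c["K"],1).tolist(),np.round(c["pose"],3).tolist())
for q in("lip_full","lip_empty","lane_full","lane_empty"):
    for n in("top","scene"):
        print(q,n,[(round(float(o["score"]),2),o["rect"]) for o in outline_of(q,n)[:3]])
s=get_state();print(s["t"],s["eef_pos"],s["tcp_rot"],s["finger_gap"])
E
```

```text
scene [[441.3, 0.0, 248.5], [0.0, 441.3, 188.0], [0.0, 0.0, 1.0]] [[0.768, 0.397, -0.502, 1.152], [0.64, -0.495, 0.588, -0.67], [-0.015, -0.773, -0.635, 0.791], [0.0, 0.0, 0.0, 1.0]]
top [[446.2, 0.0, 258.3], [0.0, 446.2, 195.8], [0.0, 0.0, 1.0]] [[-0.012, -0.992, 0.128, 0.442], [-1.0, 0.008, -0.029, 0.016], [0.028, -0.128, -0.991, 1.197], [0.0, 0.0, 0.0, 1.0]]
lip_full top [(0.89, [300.1, 123.9, 337.1, 201.5])]
lip_full scene [(0.93, [191.2, 219.9, 285.5, 295.4])]
lip_empty top [(0.66, [165.5, 149.0, 214.0, 228.4])]
lip_empty scene [(0.66, [257.2, 153.4, 333.7, 201.1])]
lane_full top [(0.85, [293.5, 111.4, 346.6, 242.6])]
lane_full scene [(0.97, [150.2, 201.8, 297.2, 317.0])]
lane_empty top [(0.89, [161.4, 111.6, 221.3, 245.6])]
lane_empty scene [(0.76, [247.5, 145.0, 371.1, 231.5])]
0.5 [ 0.1874877  -0.56987535  0.23121009] [-1.00587723e-04  9.87403219e-01  1.58224121e-01  1.08933484e-05] 0.08548445301152198
```

```bash
python3 - <<'E'
import cv2
a=cv2.imread("pics/top0.png")[95:265,140:370]
cv2.imwrite("pics/topc.png",cv2.resize(a,None,fx=3.4,fy=3.4,interpolation=cv2.INTER_CUBIC))
E
```

```text
(no output)
```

View pics/scene0.png

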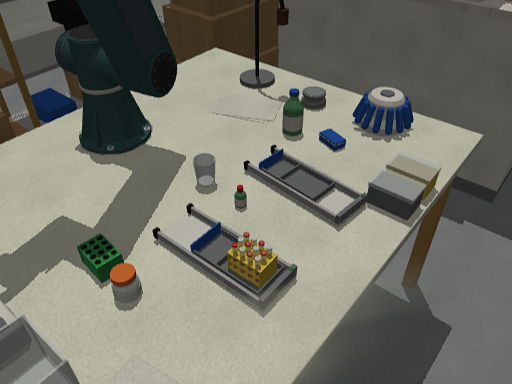

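View pics/topc.png

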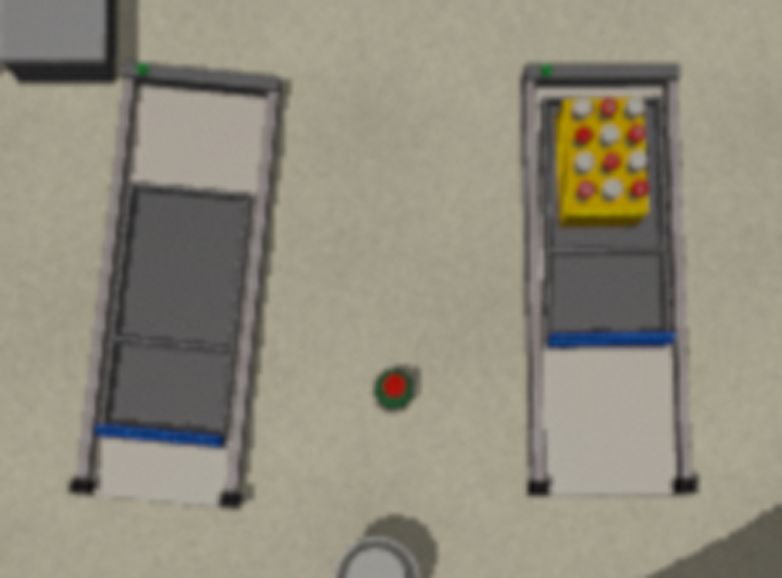

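The top crop shows the empty lane on the left (blue lip from crop (96,432) to (223,441)), slightly rotated, and the loaded lane on the right (lip from (548,340) to (674,338)). The reagent bottle is between them and the beaker is in front.

```bash
cat >h.py <<'E'
from station import *
import cv2,numpy as np
from scipy.spatial.transform import Rotation as R
def ray(n,u,z):
    c=camera_info(n);P=np.array(c["pose"]);K=np.array(c["K"])
    d=P[:3,:3]@np.linalg.inv(K)@[u[0],u[1],1]; return P[:3,3]+d*(z-P[2,3])/d[2]
def proj(n,X):
    c=camera_info(n);P=np.array(c["pose"]);p=np.array(c["K"])@P[:3,:3].T@(np.asarray(X)-P[:3,3]);return p[:2]/p[2]
def blue(img,rect):
    l,t,r,b=[int(v) for v in rect]; h=cv2.cvtColor(img,cv2.COLOR_BGR2HSV)
    m=np.zeros(img.shape[:2],bool); m[t-4:b+5,l-4:r+5]=True
    return m&(h[...,0]>105)&(h[...,0]<128)&(h[...,1]>150)
E
python3 - <<'E'
from h import *
img=cv2.imread("pics/top0.png")
c=lambda x,y:((x+.5)/3.4+139.5,(y+.5)/3.4+94.5)
for nm,r,pts in(("empty",[165,210,214,228],[(83,486),(232,498),(131,72),(286,84)]),("full",[297,186,340,202],[(538,487),(685,485),(528,68),(677,67)])):
    m=blue(img,r);ys,xs=np.nonzero(m)
    print(nm,len(xs),xs.min(),xs.max(),ys.min(),ys.max())
    W=[ray("top",(x,y),.05)[:2] for x,y in zip(xs,ys)];W=np.array(W);print(" lip mean",W.mean(0).round(4),"yrange",W[:,1].min().round(4),W[:,1].max().round(4))
    q=cv2.fitLine(W.astype(np.float32),cv2.DIST_L2,0,.01,.01).ravel();print(" lipdir deg",np.degrees(np.arctan2(-q[0],q[1])))
    E=[ray("top",c(*p),z)[:2] for p,z in zip(pts,(.036,.036,.04,.04))];E=np.array(E);print(E.round(4).tolist())
    f=E[:2].mean(0);b=E[2:].mean(0);d=b-f;print(" front",f.round(4),"len",np.hypot(*d).round(4),"yaw",np.degrees(np.arctan2(d[1],d[0])).round(2), "lip dist from front",((W.mean(0)-f)@d/np.hypot(*d)).round(4))
for q in("reagent","beaker","saline","slide_box"):
    for o in outline_of(q,"top")[:1]:
        l,t,r,b=o["rect"];print(q,round(float(o["score"]),2),np.round([l,t,r,b]),ray("top",((l+r)/2,(t+b)/2),.04).round(3))
E
```

```text
empty 104 168 204 220 225
 lip mean [0.5231 0.1686] yrange 0.1219 0.2138
 lipdir deg -5.9756885
[[0.4851, 0.2257], [0.4748, 0.1131], [0.8077, 0.1925], [0.7976, 0.0713]]
 front [0.4799 0.1694] len 0.3249 yaw -6.63 lip dist from front 0.043
full 114 302 337 193 196
 lip mean [ 0.593  -0.1749] yrange -0.2236 -0.1318
 lipdir deg -179.51656
[[0.4806, -0.1202], [0.4809, -0.2332], [0.81, -0.1195], [0.8105, -0.2378]]
 front [ 0.4807 -0.1767] len 0.3296 yaw -0.34 lip dist from front 0.1123
reagent 0.61 [249. 203. 258. 220.] [ 0.55  -0.006  0.04 ]
beaker 0.71 [237. 254. 266. 276.] [0.412 0.001 0.04 ]
saline 0.64 [ 85. 239. 121. 266.] [0.449 0.379 0.04 ]
slide_box 0.81 [ 87. 180. 118. 214.] [0.592 0.386 0.04 ]
```

```bash
cat >>h.py <<'E'
def plan(p,yaw,n,turnrows=None):
    "rows from present pose to tool-down pose at p, tool x at yaw (deg)"
    s=get_state();w=np.array(s["tcp_rot"]);A=R.from_quat([w[1],w[2],w[3],w[0]]);p0=np.array(s["eef_pos"])
    B=R.from_euler("z",yaw,degrees=True)*R.from_euler("x",180,degrees=True)
    v=(A.inv()*B).as_rotvec();k=turnrows or n;rows=[];T=A
    for i in range(n):
        t=T.inv().apply((np.array(p)-p0)/n);r=v/k if i<k else v*0
        rows.append(np.round(np.r_[t,r],4).tolist());T=T*R.from_rotvec(r)
    for i in range(0,n,5):print(rows[i:i+5])
def st():
    s=get_state();print(s["t"],np.round(s["eef_pos"],4),np.round(s["ft_force"],1),round(s["finger_gap"],4))
E
python3 -c "
from h import *
plan([.493,.17,.20],-6.5,15,5)"
```

```text
[[0.0348, -0.0405, 0.0021, -0.0, 0.0, 0.0862], [0.0311, -0.0433, 0.0021, -0.0, 0.0, 0.0862], [0.0273, -0.0459, 0.0021, -0.0, 0.0, 0.0862], [0.0232, -0.048, 0.0021, -0.0, 0.0, 0.0862], [0.019, -0.0499, 0.0021, -0.0, 0.0, 0.0862]]
[[0.0147, -0.0513, 0.0021, -0.0, 0.0, 0.0], [0.0147, -0.0513, 0.0021, -0.0, 0.0, 0.0], [0.0147, -0.0513, 0.0021, -0.0, 0.0, 0.0], [0.0147, -0.0513, 0.0021, -0.0, 0.0, 0.0], [0.0147, -0.0513, 0.0021, -0.0, 0.0, 0.0]]
[[0.0147, -0.0513, 0.0021, -0.0, 0.0, 0.0], [0.0147, -0.0513, 0.0021, -0.0, 0.0, 0.0], [0.0147, -0.0513, 0.0021, -0.0, 0.0, 0.0], [0.0147, -0.0513, 0.0021, -0.0, 0.0, 0.0], [0.0147, -0.0513, 0.0021, -0.0, 0.0, 0.0]]
```

>>> {"fn": "servo_tool", "kwargs": {
  "steps": [
    [[0.035, -0.04, 0.002, 0, 0, 0.086], [0.031, -0.043, 0.002, 0, 0, 0.086], [0.027, -0.046, 0.002, 0, 0, 0.086], [0.023, -0.048, 0.002, 0, 0, 0.086], [0.019, -0.05, 0.002, 0, 0, 0.086]]
  ],
  "fingers": -1,
  "squeeze": 20
}}

```text
t: 1.32
eef_pos: [0.2894, -0.3224, 0.2214]
tcp_rot: [0.0, 0.998, -0.058, 0.0]
ft_force: [1.9, -0.3, 0.5]
finger_gap: -0.0001
gripper_force: 0.0
```

>>> {"fn": "servo_tool", "kwargs": {
  "steps": [
    [[0.015, -0.051, 0.002, 0, 0, 0], [0.015, -0.051, 0.002, 0, 0, 0], [0.015, -0.051, 0.002, 0, 0, 0], [0.015, -0.051, 0.002, 0, 0, 0], [0.015, -0.051, 0.002, 0, 0, 0]]
  ]
}}

```text
t: 1.95
eef_pos: [0.3927, -0.0773, 0.2117]
tcp_rot: [0.0, 0.998, -0.056, 0.001]
ft_force: [0.3, -0.2, 0.1]
finger_gap: 0.0002
gripper_force: 0.0
```

>>> {"fn": "servo_tool", "kwargs": {
  "steps": [
    [[0.015, -0.051, 0.002, 0, 0, 0], [0.015, -0.051, 0.002, 0, 0, 0], [0.015, -0.051, 0.002, 0, 0, 0], [0.015, -0.051, 0.002, 0, 0, 0], [0.015, -0.051, 0.002, 0, 0, 0]]
  ]
}}

```text
t: 2.58
eef_pos: [0.4958, 0.168, 0.2015]
tcp_rot: [-0.0, 0.998, -0.056, 0.0]
ft_force: [0.6, -1.1, -0.2]
finger_gap: -0.0
gripper_force: 0.0
```

```bash
python3 -c "
from h import *
st();plan([.493,.17,.028],-6.5,5)"
```

```text
2.575 [0.4958 0.168  0.2015] [ 0.6 -1.1 -0.2] -0.0
[[-0.0006, -0.0003, 0.0347, -0.0, -0.0002, 0.0003], [-0.0006, -0.0003, 0.0347, -0.0, -0.0002, 0.0003], [-0.0006, -0.0003, 0.0347, -0.0, -0.0002, 0.0003], [-0.0006, -0.0003, 0.0347, -0.0, -0.0002, 0.0003], [-0.0006, -0.0003, 0.0347, -0.0, -0.0002, 0.0003]]
```

>>> {"fn": "servo_tool", "kwargs": {
  "steps": [
    [[-0.002, 0, 0.04, 0, 0, 0], [-0.002, 0, 0.04, 0, 0, 0], [-0.001, 0, 0.04, 0, 0, 0], [0, 0, 0.03, 0, 0, 0], [0, 0, 0.022, 0, 0, 0]]
  ]
}}

```text
t: 3.2
eef_pos: [0.4897, 0.1667, 0.028]
tcp_rot: [0.0, 0.998, -0.056, -0.001]
ft_force: [-0.2, -0.1, -0.6]
finger_gap: -0.0002
gripper_force: 0.0
```

```bash
python3 -c "
from h import *
st();a=get_image('scene')[110:260,180:390];cv2.imwrite('pics/s1.png',cv2.resize(a,None,fx=3.5,fy=3.5,interpolation=2))"
```

```text
3.2 [0.4897 0.1667 0.028 ] [-0.2 -0.1 -0.6] -0.0002
```

View pics/s1.png

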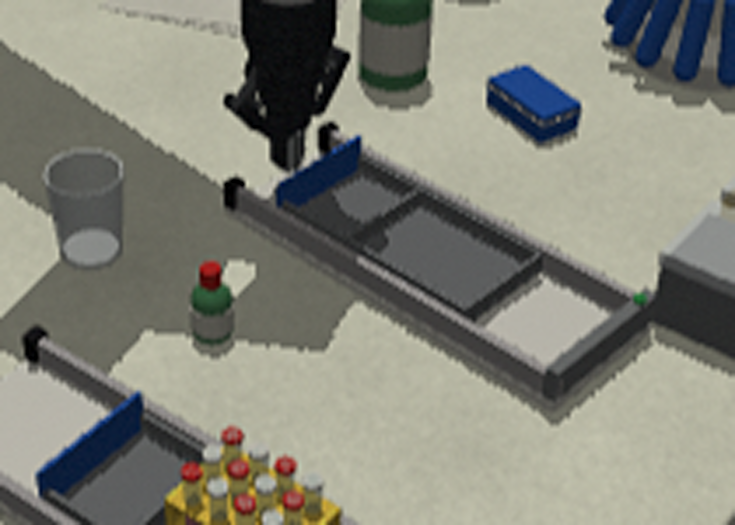

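The shut fingers stand just in front of the empty tray's lip, inside the rails, at crop (288,165). I'll push along the lane now.

>>> {"fn": "servo_tool", "kwargs": {
  "steps": [
    [[0.012, 0, 0, 0, 0, 0], [0.012, 0, 0, 0, 0, 0], [0.012, 0, 0, 0, 0, 0], [0.012, 0, 0, 0, 0, 0], [0.012, 0, 0, 0, 0, 0]]
  ]
}}

```text
t: 3.88
eef_pos: [0.551, 0.1601, 0.0299]
tcp_rot: [-0.0, 0.998, -0.056, 0.0]
ft_force: [-2.5, 2.7, 1.5]
finger_gap: 0.0003
gripper_force: 1.4
```

>>> {"fn": "servo_tool", "kwargs": {
  "steps": [
    [[0.005, 0, 0, 0, 0, 0], [0.005, 0, 0, 0, 0, 0], [0.005, 0, 0, 0, 0, 0], [0.004, 0, 0, 0, 0, 0], [0.004, 0, 0, 0, 0, 0]]
  ]
}}

```text
t: 4.5
eef_pos: [0.5727, 0.1575, 0.0293]
tcp_rot: [-0.0, 0.998, -0.056, -0.0]
ft_force: [-2.5, 2.0, 1.2]
finger_gap: 0.0
gripper_force: 1.1
```

>>> {"fn": "servo_tool", "kwargs": {
  "steps": [
    [[0.002, 0, 0, 0, 0, 0], [0.002, 0, 0, 0, 0, 0], [0.002, 0, 0, 0, 0, 0], [0.002, 0, 0, 0, 0, 0], [0, 0, 0, 0, 0, 0]]
  ]
}}

```text
t: 5.12
eef_pos: [0.581, 0.1565, 0.0293]
tcp_rot: [-0.0, 0.998, -0.056, 0.0]
ft_force: [0.3, 0.0, -0.1]
finger_gap: -0.0
gripper_force: 0.5
```

>>> {"fn": "servo_tool", "kwargs": {
  "steps": [
    [[0.002, 0, 0, 0, 0, 0], [0.002, 0, 0, 0, 0, 0], [0.002, 0, 0, 0, 0, 0], [0.002, 0, 0, 0, 0, 0], [0.002, 0, 0, 0, 0, 0]]
  ]
}}

```text
t: 5.75
eef_pos: [0.5867, 0.1557, 0.029]
tcp_rot: [0.0, 0.998, -0.056, -0.004]
ft_force: [-13.0, 4.8, 10.6]
finger_gap: -0.0
gripper_force: 6.8
```

```bash
python3 -c "
from h import *
img=get_image('top');cv2.imwrite('pics/t2.png',cv2.resize(img[95:265,140:370],None,fx=3.4,fy=3.4,interpolation=2));st()
for r in([165,185,214,228],[297,186,340,202]):
    m=blue(img,r);ys,xs=np.nonzero(m);print(len(xs),np.mean([ray('top',(x,y),.05)[:2] for x,y in zip(xs,ys)],0).round(4))"
```

```text
5.8 [0.5867 0.1558 0.029 ] [-9.6  4.1  8.1] -0.0
0 nan
113 [ 0.593  -0.1753]
  return _methods._mean(a, axis=axis, dtype=dtype,
  ret = ret.dtype.type(ret / rcount)
```

View pics/t2.png

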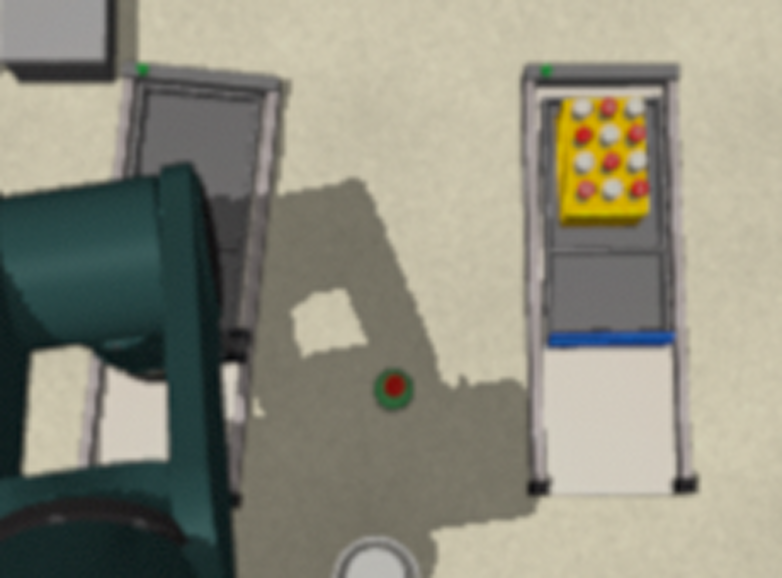

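The empty tray's back end now sits at the back stop (crop (205,90)), and the force has risen to 13 N. I'll press once more to confirm, then back off.

>>> {"fn": "servo_tool", "kwargs": {
  "steps": [
    [[0.002, 0, 0, 0, 0, 0], [0.001, 0, 0, 0, 0, 0], [0.0, 0, 0, 0, 0, 0], [0, 0, 0, 0, 0, 0], [0, 0, 0, 0, 0, 0]]
  ]
}}

```text
t: 6.42
eef_pos: [0.5866, 0.1557, 0.0288]
tcp_rot: [0.0, 0.998, -0.056, -0.006]
ft_force: [-15.5, 4.5, 12.8]
finger_gap: 0.0
gripper_force: 8.5
```

>>> {"fn": "servo_tool", "kwargs": {
  "steps": [
    [[-0.01, 0, 0, 0, 0, 0], [-0.015, 0, 0, 0, 0, 0], [-0.01, 0, -0.03, 0, 0, 0], [0, 0, -0.06, 0, 0, 0], [0, 0, -0.06, 0, 0, 0]]
  ]
}}

```text
t: 7.05
eef_pos: [0.5582, 0.1588, 0.1806]
tcp_rot: [0.0, 0.998, -0.056, -0.0]
ft_force: [0.6, 0.2, -0.4]
finger_gap: -0.0003
gripper_force: 0.0
```

```bash
python3 -c "
from h import *
st();plan([.628,-.1765,.17],0,10,5)"
```

```text
7.05 [0.5582 0.1588 0.1806] [ 0.6  0.2 -0.4] -0.0003
[[0.0107, 0.0325, 0.0011, 0.0001, 0.0, -0.0225], [0.01, 0.0328, 0.0011, 0.0001, 0.0, -0.0225], [0.0092, 0.033, 0.0011, 0.0001, 0.0, -0.0225], [0.0085, 0.0332, 0.0011, 0.0001, 0.0, -0.0225], [0.0077, 0.0334, 0.0011, 0.0001, 0.0, -0.0225]]
[[0.007, 0.0335, 0.0011, 0.0, 0.0, -0.0], [0.007, 0.0335, 0.0011, 0.0, 0.0, -0.0], [0.007, 0.0335, 0.0011, 0.0, 0.0, -0.0], [0.007, 0.0335, 0.0011, 0.0, 0.0, -0.0], [0.007, 0.0335, 0.0011, 0.0, 0.0, -0.0]]
```

>>> {"fn": "servo_tool", "kwargs": {
  "steps": [
    [[0.01, 0.0325, 0.001, 0, 0, -0.0225], [0.009, 0.033, 0.001, 0, 0, -0.0225], [0.0085, 0.033, 0.001, 0, 0, -0.0225], [0.008, 0.033, 0.001, 0, 0, -0.0225], [0.007, 0.0335, 0.001, 0, 0, -0.0225]]
  ]
}}

```text
t: 7.68
eef_pos: [0.5902, -0.0098, 0.1744]
tcp_rot: [0.0, 1.0, 0.0, 0.001]
ft_force: [-0.2, -0.7, -0.4]
finger_gap: -0.0003
gripper_force: 0.0
```

>>> {"fn": "servo_tool", "kwargs": {
  "steps": [
    [[0.006, 0.0335, 0.001, 0, 0, 0], [0.006, 0.0335, 0.001, 0, 0, 0], [0.006, 0.0335, 0.001, 0, 0, 0], [0.006, 0.0335, 0.001, 0, 0, 0], [0.006, 0.0335, 0.001, 0, 0, 0]]
  ]
}}

```text
t: 8.3
eef_pos: [0.6202, -0.1774, 0.1692]
tcp_rot: [0.0, 1.0, 0.0, 0.0]
ft_force: [0.2, -0.4, 0.3]
finger_gap: -0.0002
gripper_force: 0.0
```

```bash
python3 -c "
from h import *
st();plan([.62,-.1765,.03],0,5)
a=get_image('scene')
r=outline_of('lip_full','scene')[0]['rect'];l,t,rr,b=map(int,r);print(l,t,rr,b)
cv2.imwrite('pics/s3.png',cv2.resize(a[130:330,130:360],None,fx=3,fy=3,interpolation=2))
i=get_image('top');m=blue(i,[165,185,214,228]);ys,xs=np.nonzero(m)
print(len(xs),np.mean([ray('top',(x,y),.05)[:2] for x,y in zip(xs,ys)],0).round(4))
for nm in (-.004,0.004): print([proj('scene',[.593+nm,y,.052]).round(1).tolist() for y in(-.1285,-.2245)])
"
```

```text
8.3 [ 0.6202 -0.1774  0.1692] [ 0.2 -0.4  0.3] -0.0002
[[-0.0001, -0.0002, 0.0278, 0.0001, -0.0002, 0.0], [-0.0001, -0.0002, 0.0278, 0.0001, -0.0002, 0.0], [-0.0, -0.0002, 0.0278, 0.0001, -0.0002, 0.0], [-0.0, -0.0002, 0.0278, 0.0001, -0.0002, 0.0], [-0.0, -0.0002, 0.0278, 0.0001, -0.0002, 0.0]]
232 186 245 208
124 [0.6013 0.1592]
[[217.6, 220.6], [189.1, 243.1]]
[[220.0, 222.1], [191.6, 244.7]]
```

View pics/s3.png

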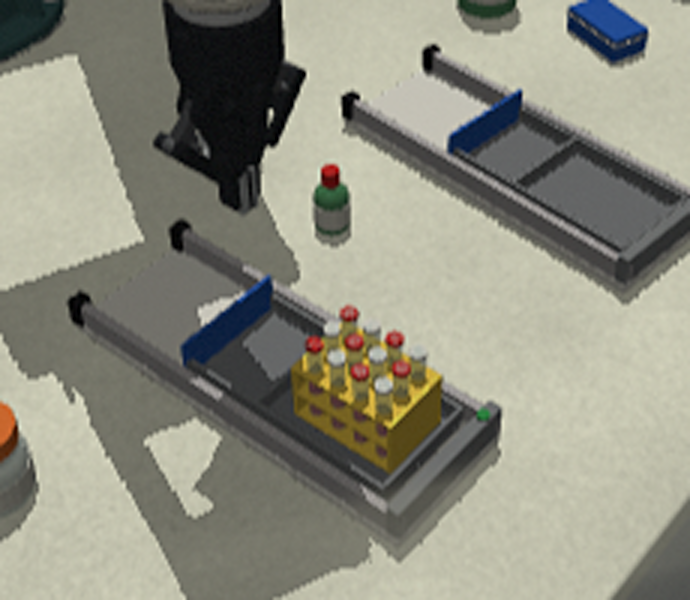

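The empty tray is home. The measured loaded lip top edge, crop (183,352) to (271,280), agrees with its projected back edge at x≈0.597. I'll descend into the well.

>>> {"fn": "servo_tool", "kwargs": {
  "steps": [
    [[0, 0, 0.035, 0, 0, 0], [0, 0, 0.035, 0, 0, 0], [0, 0, 0.03, 0, 0, 0], [0, 0, 0.025, 0, 0, 0], [0, 0, 0.014, 0, 0, 0]]
  ]
}}

```text
t: 9.07
eef_pos: [0.619, -0.1746, 0.029]
tcp_rot: [-0.001, 1.0, 0.001, -0.001]
ft_force: [-0.3, -0.4, 0.4]
finger_gap: -0.0001
gripper_force: 0.0
```

```bash
python3 -c "
from h import *
st();a=get_image('scene')
cv2.imwrite('pics/s4.png',cv2.resize(a[170:320,140:320],None,fx=4,fy=4,interpolation=2))"
```

```text
9.075 [ 0.619  -0.1746  0.029 ] [-0.3 -0.4  0.4] -0.0001
```

View pics/s4.png

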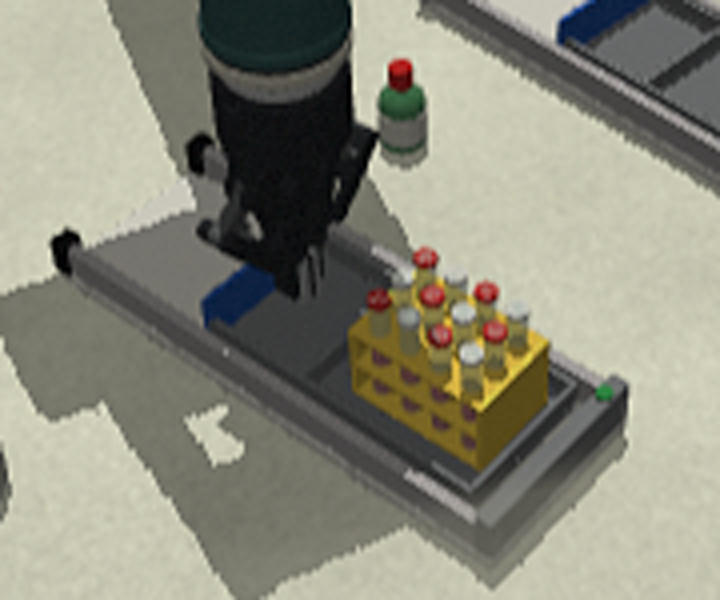

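The fingertip is in the well behind the lip, at crop (305,285), clear of the rack. I'll draw the tray out smoothly.

>>> {"fn": "servo_tool", "kwargs": {
  "steps": [
    [[-0.003, 0, 0, 0, 0, 0], [-0.003, 0, 0, 0, 0, 0], [-0.003, 0, 0, 0, 0, 0], [-0.003, 0, 0, 0, 0, 0], [-0.003, 0, 0, 0, 0, 0]]
  ]
}}

```text
t: 9.75
eef_pos: [0.6061, -0.1763, 0.031]
tcp_rot: [0.0, 1.0, 0.0, 0.001]
ft_force: [2.5, 1.0, 1.5]
finger_gap: -0.0003
gripper_force: 1.1
```

>>> {"fn": "servo_tool", "kwargs": {
  "steps": [
    [[-0.005, 0, 0, 0, 0, 0], [-0.006, 0, 0, 0, 0, 0], [-0.006, 0, 0, 0, 0, 0], [-0.006, 0, 0, 0, 0, 0], [-0.006, 0, 0, 0, 0, 0]]
  ]
}}

```text
t: 10.38
eef_pos: [0.5757, -0.1762, 0.0303]
tcp_rot: [0.0, 1.0, 0.0, 0.0]
ft_force: [2.9, -1.0, 1.3]
finger_gap: 0.0001
gripper_force: 1.2
```

>>> {"fn": "servo_tool", "kwargs": {
  "steps": [
    [[-0.006, 0, 0, 0, 0, 0], [-0.006, 0, 0, 0, 0, 0], [-0.006, 0, 0, 0, 0, 0], [-0.006, 0, 0, 0, 0, 0], [-0.006, 0, 0, 0, 0, 0]]
  ]
}}

```text
t: 11.0
eef_pos: [0.5457, -0.1761, 0.0303]
tcp_rot: [-0.0, 1.0, 0.0, -0.0]
ft_force: [2.4, -1.3, -0.2]
finger_gap: 0.0004
gripper_force: 1.2
```

>>> {"fn": "servo_tool", "kwargs": {
  "steps": [
    [[-0.006, 0, 0, 0, 0, 0], [-0.006, 0, 0, 0, 0, 0], [-0.005, 0, 0, 0, 0, 0], [-0.004, 0, 0, 0, 0, 0], [-0.004, 0, 0, 0, 0, 0]]
  ]
}}

```text
t: 11.62
eef_pos: [0.5208, -0.1759, 0.0302]
tcp_rot: [-0.0, 1.0, 0.0, -0.0]
ft_force: [2.8, -1.5, -0.8]
finger_gap: -0.0001
gripper_force: 1.1
```

>>> {"fn": "servo_tool", "kwargs": {
  "steps": [
    [[-0.004, 0, 0, 0, 0, 0], [-0.003, 0, 0, 0, 0, 0], [-0.003, 0, 0, 0, 0, 0], [-0.003, 0, 0, 0, 0, 0], [-0.002, 0, 0, 0, 0, 0]]
  ]
}}

```text
t: 12.25
eef_pos: [0.5058, -0.176, 0.0302]
tcp_rot: [-0.0, 1.0, 0.0, -0.0]
ft_force: [2.4, -0.3, -0.7]
finger_gap: 0.0004
gripper_force: 1.1
```

>>> {"fn": "servo_tool", "kwargs": {
  "steps": [
    [[-0.002, 0, 0, 0, 0, 0], [-0.002, 0, 0, 0, 0, 0], [-0.002, 0, 0, 0, 0, 0], [-0.002, 0, 0, 0, 0, 0], [-0.001, 0, 0, 0, 0, 0]]
  ]
}}

```text
t: 12.88
eef_pos: [0.4989, -0.1761, 0.0304]
tcp_rot: [0.0, 1.0, -0.0, 0.002]
ft_force: [10.5, 3.3, -7.0]
finger_gap: 0.0
gripper_force: 4.6
```

>>> {"fn": "servo_tool", "kwargs": {
  "steps": [
    [[-0.002, 0, 0, 0, 0, 0], [-0.001, 0, 0, 0, 0, 0], [0, 0, 0, 0, 0, 0], [0, 0, 0, 0, 0, 0], [0, 0, 0, 0, 0, 0]]
  ]
}}

```text
t: 13.5
eef_pos: [0.499, -0.1763, 0.0307]
tcp_rot: [0.0, 1.0, -0.001, 0.004]
ft_force: [14.6, 5.5, -9.5]
finger_gap: 0.0002
gripper_force: 7.4
```

>>> {"fn": "servo_tool", "kwargs": {
  "steps": [
    [[0.006, 0, 0, 0, 0, 0], [0.006, 0, 0, 0, 0, 0], [0.002, 0, 0, 0, 0, 0], [0, 0, -0.03, 0, 0, 0], [0, 0, -0.05, 0, 0, 0]]
  ]
}}

```text
t: 14.12
eef_pos: [0.506, -0.1753, 0.1095]
tcp_rot: [-0.001, 1.0, 0.0, -0.003]
ft_force: [1.1, -0.5, -0.8]
finger_gap: -0.0002
gripper_force: 0.0
```

>>> {"fn": "servo_tool", "kwargs": {
  "steps": [
    [[0, 0, -0.05, 0, 0, 0], [-0.02, 0.05, -0.03, 0, 0, 0], [-0.03, 0.05, 0, 0, 0, 0], [-0.03, 0.05, 0, 0, 0, 0], [-0.02, 0.05, 0, 0, 0, 0]]
  ]
}}

```text
t: 14.75
eef_pos: [0.4061, -0.377, 0.1903]
tcp_rot: [-0.0, 1.0, -0.0, -0.0]
ft_force: [0.8, 0.2, -0.1]
finger_gap: -0.0001
gripper_force: 0.0
```

>>> {"fn": "servo_tool", "kwargs": {
  "steps": [
    [[-0.02, 0.04, 0, 0, 0, 0], [-0.02, 0.04, 0, 0, 0, 0], [0, 0, 0, 0, 0, 0], [0, 0, 0, 0, 0, 0], [0, 0, 0, 0, 0, 0]]
  ]
}}

```text
t: 15.38
eef_pos: [0.3685, -0.4547, 0.1901]
tcp_rot: [-0.001, 1.0, 0.001, -0.0]
ft_force: [0.8, -0.2, 0.0]
finger_gap: 0.0002
gripper_force: 0.0
```

```bash
python3 -c "
from h import *
img=get_image('top');cv2.imwrite('pics/t5.png',cv2.resize(img[95:265,140:370],None,fx=3.4,fy=3.4,interpolation=2));st()
for r in([165,185,214,228],[297,186,340,255]):
    m=blue(img,r);ys,xs=np.nonzero(m);print(len(xs),np.mean([ray('top',(x,y),.05)[:2] for x,y in zip(xs,ys)],0).round(4))"
```

```text
15.425 [ 0.3686 -0.4547  0.1902] [0.5 0.5 0.3] 0.0001
127 [0.6012 0.1582]
105 [ 0.4839 -0.1798]
```

View pics/t5.png

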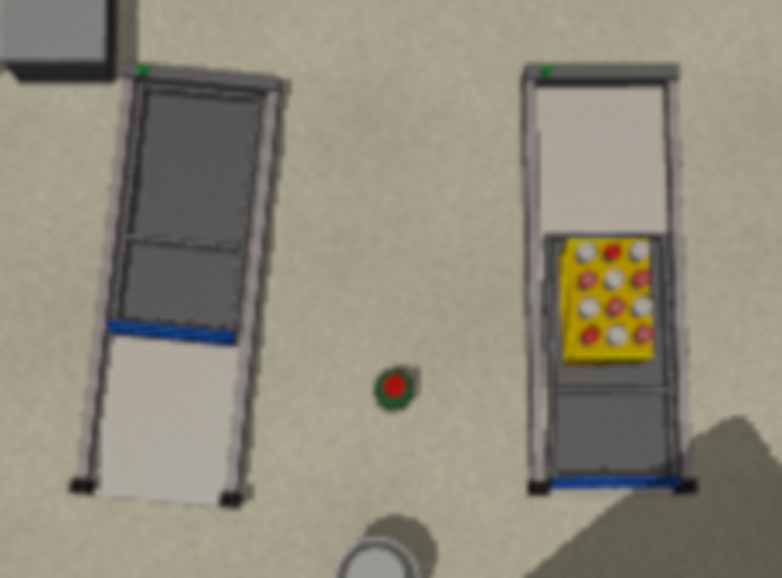

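The picture shows the empty tray home (lip at crop y≈332) and the loaded tray at its front stop (lip at y≈482, level with the end caps). The rack is standing in the tray, and the bottle and beaker have not moved.

```bash
python3 -c "
from station import *
print(close_job())"
```

```text
the job is handed in; nothing more can be done
None
```

The empty tray was pushed fully home first, then the loaded tray was hooked by its lip and drawn out to its stop with the rack still standing in it; the job is handed in (result not reported back).

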